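# Fit the slicing insert in the vegetable slicer and lock it

### The job

Draw back the lock of the vegetable slicer, lower the slicing insert (the one with the single slanting blade) into the slicer's pocket without dropping it, so that it lies flat and square on its ledge with its tongue in the notch, then slide the lock fully home over its edge. Leave the grating insert (the one with rows of round studs) where it lies.

Things in the scene. Friction and masses are not known exactly. Their poses are not given: they have to be found in the camera images.
- slicing_insert_grip (a point): slicing insert (single slanting blade on its steel panel), loose, flat on the worktop, 130 to 210 g: flat black plate, 80 wide (x), 120 long (y), 8 thick, plus a key tongue 32 wide, 12 long, in the middle of its +y end; on top a cross rib to grip, 60 long (x), 14 thick (y), 30 high, 12 mm to the -y side of the plate's middle. Point: middle of the rib, 15 mm below its top, 23 mm above the plate's underside; y towards the tongue, z up.
- grating_insert_grip (a point): grating insert (rows of small round studs on its steel panel); plate, tongue, rib and point the same in shape and size as the slicing insert's. Not used; leave it lying.
- slicer: vegetable slicer, fixed: grey container under a white deck 112 mm wide (x), 204 long (y, from -118 to +86 of its origin), deck top flat at z = 66 mm. Origin: on the worktop under the middle of the pocket's 124 mm length; x across, y towards the notch, z up. The knob lock is at its -y end.
- slicer_seat (a point): where the middle of the slicing insert's rib is when the insert is home: 81 mm above the worktop; axes as the seated insert's, y towards the notch. The pocket is 84 x 124 mm, 8 deep (2 mm play all round), its notch for the tongue 36 mm wide at the +y end; a ledge round its bottom carries the plate, then flush with the deck.
- lock (a joint): travel of the sliding lock, m: 0 = home (its bar reaches 12 mm over the pocket's -y end, 2 mm above the deck, holding the insert down), 0.020 = drawn back to its stop (bar's end 8 mm clear of the pocket). Opens along the slicer's -y; about 2 N of friction; stays where left. Starts home or up to 6 mm open.
- lock_knob (a point): middle of the lock's upright black knob, 90 mm above the worktop: 18 mm wide (slicer's x), 20 long (y), from 74 to 106 mm above the worktop, on a bar 19 mm wide whose top is at 74 mm. Low guide rails beside it (10 to 15 mm from its middle line) rise to 70 mm. Axes as the slicer's.

How it is judged:
By the outcome, as a careful person would: the job done as asked, in the order asked, and still so for the second after the job is handed in, with the robot touching nothing.
It also fails if it takes over 51 s, if anything falls off the work surface, if the arm or the gripper's body presses on something with over 40 N, if the wrist force passes 120 N, or if a joint passes its speed limit or range.

### The arm

A 7-joint arm with a two-finger parallel gripper is mounted at the origin on a cart in front of the work surface, level with it; the furniture and walls round the work are solid. World frame = base frame: x ahead of the robot, y to its left, z up, the work surface at z = 0. Lengths are in m, angles in rad, forces in N, time in s.
With the tool pointing down it reaches from about 0.425 to 0.925 m from the base axis. Payload 6.8 kg.
Tool frame: the origin (TCP) lies on the mounting face of the last link; the fingertips stand 173 mm ahead of it and the grasp point (between the pads) lies 155 mm ahead of it; z points along the fingers, y is the line along which they close (so a half turn about z gives the same grasp; the last joint's range is limited). The gripper opens to 85 mm and grips with 20 to 120 N. Pads are 22 mm wide; open, the fingers measure 114 mm over their backs; the gripper's body (76 mm by 85 mm) begins 54 mm behind the grasp point. The pads swing forward as they close: fully open they stand 13 mm farther back than shut.
Start: joints at [1.044, 0.477, 0.022, 1.555, -0.011, 1.109, -0.083], TCP at [0.275, -0.617, 0.405] pointing down, gripper open.
Joint ranges: [-2.96, 2.96], [-0.34, 2.1], [-1.41, 1.46], [0.24, 2.44], [-1.37, 4.51], [0.17, 1.92], [-2.96, 2.96]. Speed limits (rad/s): [2.39, 2.39, 3.14, 3.14, 3.14, 3.14, 3.14].

### API

Orientations are given as a unit quaternion [w, x, y, z].
In Python, from station import bot gives the robot as it stands. The module is installed in compiled form; this text tells all that it offers.
- The arm moves only by the shell command python3 -m pendant 'ROWS' [FORCE]. ROWS is JSON, a list of rows, each a list of 5 numbers: the finger opening in m, from 0 to 0.0854, then the shift along the tool's x, y, z in m, then the turn about the tool's z in degrees. In form: [[jaw, x, y, z, yaw], ...]. A call has 1 to 12 rows; each row shifts and turns the commanded pose from where the row before left it, along the tool's axes as they then stand; what a row does not reach is not made up. A row lasts 1/12 s, in which the tool goes at most 41.7 mm and 7.16 degrees, less where a joint would pass 70% of its speed; a pose out of reach is approached as far as the arm can. A call with a gripper value outside its range is refused whole. The fingers move at their own pace and stop on an object; FORCE is the grip in N (left out, the last holds). Time passes only in rows, so rows that do not move let the fingers close. It gives the time, the measured TCP pose, the force, the opening and the grip force at its end, in the units of the state.
- bot.get_obs(): the state, without advancing time (a new reading comes with each control period).
- bot.read_camera(name): name is "scene" or "top" or "wrist"; returns (picture, depth): 480x640x3 uint8, blue, green, red; 480x640 float32, m along the optical axis (not along the pixel's ray), 0 where there is no reading.
- bot.camera_model(name): a dict with "intrinsics" (3x3 intrinsics, pixels), "R" (3x3) and "t" (3): a world point X has camera coordinates R X + t. Camera axes: x right, y down, z forward; pixel columns grow to the right and rows downward; lengths in m; the calibration is good to about 2 mm. The wrist camera is an equidistant fisheye: a pixel r from the principal point sees the ray r / f radians off the axis. A picture is of the moment at which its call begins: read the wrist's pose just before it. camera_model takes no time and is no camera call; for the wrist camera it gives the pose at the moment of the call.
- bot.hand_in(): hands the job in; it is judged then, once.
Trained networks look in the newest picture that a camera, given by its name, has taken for a name from the list of things; names that differ only in an ending like _2 or _b are one class to them, and where a whole thing is asked for, a point or a joint stands for the part that bears it (a point fixed in the world has none). Each returns a list of dicts, best first, with "score" (0 to 1); they miss things now and then, are a little off and sometimes report something else, mostly with a low value. They report only what shows in the picture. A call takes as long as a camera call.
- bot.boxes_of(name, camera): "at" ([column, row] in pixels, amid what is visible of it).
- bot.trace(name, camera): "mask" (480x640 bool, what is visible of it) and "at" ([column, row] in pixels, amid what is visible of it).
- bot.pinpoint(name, camera): "at" ([column, row] in pixels: a listed point, or the origin of a listed thing).
The state is a dict: "t": time; "q": joint angles; "joint_vel": joint speeds; "joint_torque": joint torques, N m; "eef_pos": TCP position; "tool_rot": TCP orientation; "contact_force": force on the tool from outside, world axes, zero at the start; "torque": the same for the moment, N m; "gripper_width": opening from 0.0 (shut) to 1.0 (fully open); "grasp_force": force on a finger pad.
Only numpy, scipy, OpenCV 4.12 (cv2) and the standard library are available. Lean on these libraries where they do the work, as an engineer would, in place of code of your own. Each camera call takes 0.05 s, during which the arm holds its last target. There are 200 camera calls.

## Working session

There is one attempt and no reset: what is moved stays moved. The work goes in short steps, Python scripts to look and compute and a shell command to move; the robot and the scene stay as the last step left them, time stands still between calls to the robot, and variables do not carry over. Pictures are saved under pics/ and viewed, at most 10 in all, crops included, and the job is handed in when it is done.

```bash
mkdir -p pics
cat > h.py <<'E'
import numpy as np, cv2
from station import bot
def ray(cam,px,m=None):
    m=m or bot.camera_model(cam); K=np.array(m["intrinsics"]);R=np.array(m["R"]);t=np.array(m["t"])
    u=(px[0]-K[0,2])/K[0,0]; v=(px[1]-K[1,2])/K[1,1]
    if cam=="wrist":
        r=np.hypot(u,v); s=np.sin(r)/r if r>1e-9 else 1; d=np.array([u*s,v*s,np.cos(r)])
    else: d=np.array([u,v,1.])
    return -R.T@t, R.T@d
def onz(cam,px,z,m=None):
    o,d=ray(cam,px,m); return o+d*(z-o[2])/d[2]
E
python3 - <<'E'
from h import *
o=bot.get_obs(); print(o['t'],o['eef_pos'],o['tool_rot'],o['contact_force'])
zs=dict(slicing_insert_grip=.023,grating_insert_grip=.023,slicer=0,slicer_seat=.081,lock_knob=.09)
for c in("top","scene"):
    p,d=bot.read_camera(c); cv2.imwrite(f"pics/{c}0.png",p); np.save(c+"d.npy",d)
    for n,z in zs.items():
        print(c,n,[(np.round(r['score'],2),np.round(r['at']),np.round(onz(c,r['at'],z),3)) for r in bot.pinpoint(n,c)[:2]])
E
```

```text
0.0 [ 0.27440988 -0.61640346  0.40370715] [-8.84252863e-04  9.78150999e-01  2.07893674e-01 -2.49873284e-04] [-0.11924021  0.06278627  0.22787   ]
top slicing_insert_grip [(np.float64(0.59), array([431., 223.]), array([ 0.532, -0.405,  0.023]))]
top grating_insert_grip [(np.float64(0.95), array([348., 258.]), array([ 0.469, -0.25 ,  0.023]))]
top slicer [(np.float64(0.98), array([188., 267.]), array([0.457, 0.05 , 0.   ]))]
top slicer_seat [(np.float64(0.91), array([187., 272.]), array([0.447, 0.03 , 0.081]))]
top lock_knob [(np.float64(0.83), array([228., 264.]), array([ 0.459, -0.043,  0.09 ]))]
scene slicing_insert_grip [(np.float64(0.91), array([328., 220.]), array([ 0.526, -0.398,  0.023]))]
scene grating_insert_grip [(np.float64(0.94), array([322., 258.]), array([ 0.468, -0.255,  0.023]))]
scene slicer [(np.float64(0.59), array([230., 374.]), array([0.453, 0.048, 0.   ]))]
scene slicer_seat [(np.float64(0.69), array([233., 319.]), array([0.454, 0.032, 0.081])), (np.float64(0.43), array([261., 281.]), array([ 0.471, -0.061,  0.081]))]
scene lock_knob [(np.float64(0.63), array([259., 282.]), array([ 0.465, -0.047,  0.09 ]))]
```

View pics/top0.png

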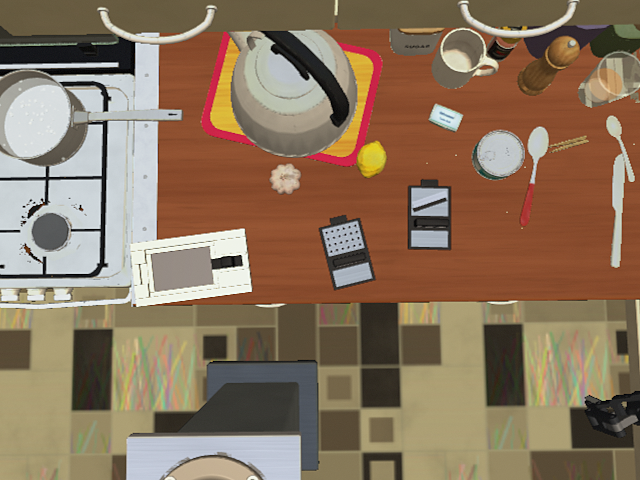

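View pics/scene0.png

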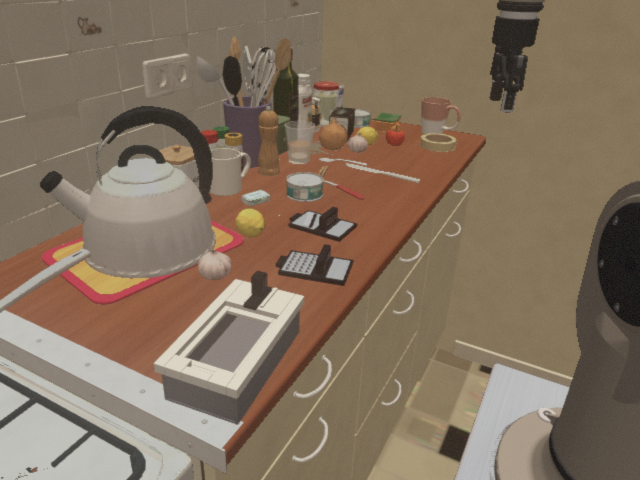

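The top view shows the slicer at about (190,267) with its knob at (228,263), pointing world −y. The slicing insert is at (430,217) with its tongue up (world +x), and the grating insert is at (346,253). The scene view agrees.

Run:
```python
from h import *
c="top"; p,d=bot.read_camera(c); m=bot.camera_model(c);K=np.array(m["intrinsics"]);R=np.array(m["R"]);t=np.array(m["t"])
print("cam",-R.T@t)
v,u=np.mgrid[:480,:640]
P=np.stack([(u-K[0,2])/K[0,0]*d,(v-K[1,2])/K[1,1]*d,d],-1); W=(P-t)@R
for n,z0,z1 in(("slicer",.055,.075),("slicing_insert_grip",.002,.06),("grating_insert_grip",.002,.06)):
    r=bot.trace(n,c)[0]; k=r['mask']; z=W[...,2][k]
    print(n,round(r['score'],2),k.sum(),"z pct",np.round(np.percentile(z,[2,10,50,90,98]),4))
    s=k&(W[...,2]>z0)&(W[...,2]<z1)
    print(" depth rect",cv2.minAreaRect((W[s][:,:2]*1000).astype(np.float32)))
    # plane-projected contour
    zz=.066 if n=="slicer" else .008
    cs,_=cv2.findContours(k.astype(np.uint8),0,1); cc=max(cs,key=cv2.contourArea)[:,0]
    q=np.array([onz(c,a,zz,m)[:2] for a in cc],np.float32)*1000
    print(" plane rect",cv2.minAreaRect(q))
s=(W[...,2]>.085)&(W[...,2]<.115)&(abs(W[...,0]-.46)<.05)&(abs(W[...,1]+.045)<.05)
print("knob",s.sum(),W[s].mean(0),cv2.minAreaRect((W[s][:,:2]*1000).astype(np.float32)))
```

```text
cam [ 0.42801251 -0.20747733  1.03415405]
slicer 0.84 7351 z pct [0.0041 0.0062 0.0634 0.0686 0.1029]
 depth rect ((454.8738708496094, 28.242660522460938), (112.09306335449219, 205.06130981445312), 6.8088812828063965)
 plane rect ((454.83489990234375, 27.06102752685547), (112.09343719482422, 205.9174346923828), 6.9365644454956055)
slicing_insert_grip 0.75 2859 z pct [0.0039 0.006  0.0087 0.0233 0.0398]
 depth rect ((549.453857421875, -405.2289733886719), (81.65141296386719, 131.450439453125), 87.94035339355469)
 plane rect ((549.3343505859375, -404.90509033203125), (80.42219543457031, 130.3874053955078), 88.4822998046875)
grating_insert_grip 0.83 2878 z pct [0.0038 0.0059 0.0087 0.0134 0.0394]
 depth rect ((483.9496154785156, -248.54598999023438), (131.90902709960938, 80.53752899169922), 13.07726764678955)
 plane rect ((483.62774658203125, -249.0305938720703), (132.641357421875, 82.1525650024414), 13.271401405334473)
knob 146 [ 0.4628283  -0.04359759  0.10382697] ((463.01953125, -42.04976272583008), (18.03557014465332, 20.632570266723633), 6.611911296844482)
```

```bash
python3 -m pendant '[[0.06,0,0,0,5.7],[0.06,0,0,0,5.7],[0.06,0,0,0,5.7],[0.06,0.016,-0.0342,0,0],[0.06,0.016,-0.0342,0,0],[0.06,0.016,-0.0342,0,0],[0.06,0.016,-0.0342,0,0],[0.06,0.016,-0.0342,0,0],[0.06,0.016,-0.0342,0,0],[0.06,0.016,-0.0342,0,0],[0.06,0.016,-0.0342,0,0],[0.06,0.016,-0.0342,0,0]]' 30
python3 -m pendant '[[0.06,0.016,-0.0342,0,0],[0.06,0.016,-0.0342,0,0],[0.06,0.016,-0.0342,0,0],[0.06,0.016,-0.0342,0,0],[0.06,0.016,-0.0342,0.01,0],[0.06,0.016,-0.0342,0.02,0],[0.06,0.016,-0.0342,0.02,0],[0.06,0,0,0,0],[0.06,0,0,0,0]]'
cat >> h.py <<'E'
def togo(x,y,ang_y,gz):
    """tool-axis shift (after the yaw) and yaw to bring grasp point to x,y,gz with tool y at ang_y deg"""
    from scipy.spatial.transform import Rotation as Ro
    o=bot.get_obs(); R=Ro.from_quat(np.roll(o['tool_rot'],-1)).as_matrix(); p=np.array(o['eef_pos'])
    a=np.degrees(np.arctan2(R[1,1],R[0,1])); yaw=-((ang_y-a+180)%360-180)
    g=p+.155*R[:,2]; D=np.array([x,y,gz])-g; b=np.radians(ang_y)
    ty=np.array([np.cos(b),np.sin(b),0]); tx=np.array([-ty[1],ty[0],0])
    print("t %.2f grasp %s tooly %.2f tilt %s | yaw %.2f shift xyz %s"%(o['t'],g.round(4),a,R[:2,2].round(4),yaw,np.round([D@tx,D@ty,-D[2]],4)),"F",np.round(o['contact_force'],1),"gw",np.round(o['gripper_width'],3),np.round(o['grasp_force'],1))
E
python3 - <<'E'
from h import *
togo(.463,-.0428,-83.15,.097)
m=bot.camera_model("wrist"); p,d=bot.read_camera("wrist"); cv2.imwrite("pics/w1.png",p)
for n,z in(("lock_knob",.09),("slicer_seat",.081)):
    print(n,[(round(r['score'],2),np.round(r['at']),onz("wrist",r['at'],z,m).round(4)) for r in bot.pinpoint(n,"wrist")[:2]])
E
```

```text
t: 1.8
eef_pos: [0.3807, -0.292, 0.405]
tool_rot: [0.0, 0.998, 0.06, 0.0]
contact_force: [1.0, 0.2, 0.3]
gripper_width: 0.703
grasp_force: 0.0
t: 2.55
eef_pos: [0.4625, -0.0425, 0.3549]
tool_rot: [-0.0, 0.998, 0.063, -0.001]
contact_force: [0.6, -0.6, -0.3]
gripper_width: 0.698
grasp_force: 0.0
t 2.55 grasp [ 0.4622 -0.0424  0.1999] tooly -82.82 tilt [-0.0018  0.0007] | yaw 0.33 shift xyz [0.0007 0.0005 0.1029] F [ 0.6 -0.6 -0.3] gw 0.698 0.0
lock_knob [(0.61, array([321., 238.]), array([ 0.4654, -0.0435,  0.09  ]))]
slicer_seat [(0.89, array([215., 235.]), array([0.4555, 0.0304, 0.081 ]))]
```

View pics/w1.png

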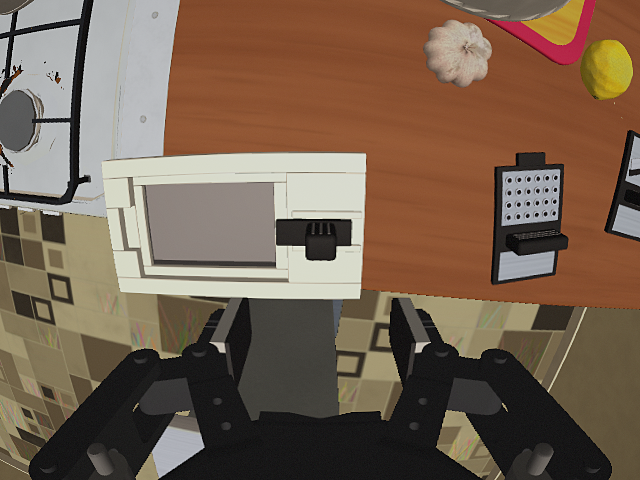

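The wrist view shows the knob at (321,240), midway between the fingers. The pocket and notch are on the left. Next I descend and grip.

```bash
python3 -m pendant '[[0.06,0.001,0,0.03,0.3],[0.06,0,0,0.03,0],[0.06,0,0,0.025,0],[0.06,0,0,0.018,0],[0.06,0,0,0,0],[0.0,0,0,0,0],[0.0,0,0,0,0],[0.0,0,0,0,0],[0.0,0,0,0,0],[0.0,0,0,0,0],[0.0,0,0,0,0]]' 30
python3 -c "from h import *;togo(.463,-.0428,-83.15,.097)"
```

```text
t: 3.62
eef_pos: [0.4641, -0.0445, 0.2544]
tool_rot: [0.0, 0.998, 0.057, 0.001]
contact_force: [-1.0, 0.2, 6.1]
gripper_width: 0.227
grasp_force: 31.5
t 3.62 grasp [ 0.4646 -0.0446  0.0994] tooly -83.42 tilt [ 0.003  -0.0005] | yaw -0.27 shift xyz [-0.0013 -0.002   0.0024] F [-1.   0.2  6.1] gw 0.227 31.5
```

```bash
python3 -m pendant '[[0,0,0.004,0,0],[0,0,0.004,0,0],[0,0,0.004,0,0],[0,0,0.002,0,0],[0,0,0,0,0]]'
python3 -m pendant '[[0,0,0.002,0,0],[0,0,0.002,0,0],[0,0,0,0,0]]'
python3 -m pendant '[[0,0,0.002,0,0],[0,0,0.001,0,0],[0,0,0,0,0]]'
```

```text
t: 4.03
eef_pos: [0.4657, -0.0578, 0.2544]
tool_rot: [-0.0, 0.998, 0.058, 0.001]
contact_force: [-2.1, 2.6, 5.3]
gripper_width: 0.226
grasp_force: 31.5
t: 4.28
eef_pos: [0.4659, -0.0587, 0.2543]
tool_rot: [-0.002, 0.998, 0.059, 0.001]
contact_force: [-3.8, 13.2, 8.7]
gripper_width: 0.229
grasp_force: 32.0
t: 4.53
eef_pos: [0.466, -0.0593, 0.2543]
tool_rot: [-0.003, 0.998, 0.06, 0.001]
contact_force: [-5.6, 21.5, 10.5]
gripper_width: 0.23
grasp_force: 32.5
```

```bash
python3 -m pendant '[[0,0,-0.003,0,0],[0,0,-0.003,0,0],[0.06,0,0,0,0],[0.06,0,0,0,0],[0.06,0,0,0,0],[0.06,0,0,-0.015,0],[0.06,0,0,-0.03,0],[0.06,0,0,-0.035,0],[0.06,0,0,-0.02,-6.8],[0.06,0,0,0,-6.8],[0.06,0,0,0,-6.8],[0.06,0,0,0,-6.8]]'
python3 -m pendant '[[0.06,0,0,0,-6.8],[0.06,0,0,0,-6.8],[0.06,0,0,0,-6.8],[0.06,0,0,0,-6.8],[0.06,0,0,0,-6.8],[0.06,0,0,0,-6.8],[0.06,0,0,0,-6.8],[0.06,0,0,0,-6.8],[0.06,-0.0344,0.0076,0,0],[0.06,-0.0344,0.0076,0,0],[0.06,-0.0344,0.0076,0,0],[0.06,-0.0344,0.0076,0,0]]'
python3 -m pendant '[[0.06,-0.0344,0.0076,0,0],[0.06,-0.0344,0.0076,0,0],[0.06,-0.0344,0.0076,0,0],[0.06,-0.0344,0.0076,0.03,0],[0.06,-0.0344,0.0076,0.03,0],[0.06,-0.0344,0.0076,0.03,0],[0.06,0,0,0.02,0],[0.06,0,0,0,0]]'
python3 - <<'E'
from h import *
togo(.5314,-.4045,-1.8,.023)
c="top"; m=bot.camera_model(c);p,d=bot.read_camera(c);K=np.array(m["intrinsics"]);R=np.array(m["R"]);t=np.array(m["t"])
v,u=np.mgrid[:480,:640]
W=(np.stack([(u-K[0,2])/K[0,0]*d,(v-K[1,2])/K[1,1]*d,d],-1)-t)@R
s=(W[...,2]>.085)&(W[...,2]<.115)&(abs(W[...,0]-.46)<.05)&(abs(W[...,1]+.055)<.05)
print("knob",s.sum(),cv2.minAreaRect((W[s][:,:2]*1000).astype(np.float32)))
s=(W[...,2]>.062)&(W[...,2]<.072)&(abs(W[...,0]-.46)<.08)&(abs(W[...,1]-.03)<.12)
print("deck",s.sum(),cv2.minAreaRect((W[s][:,:2]*1000).astype(np.float32)))
m=bot.camera_model("wrist"); p,d=bot.read_camera("wrist"); cv2.imwrite("pics/w2.png",p)
for n in("slicing_insert_grip","grating_insert_grip"):
    print(n,[(round(r['score'],2),np.round(r['at']),onz("wrist",r['at'],.023,m).round(4)) for r in bot.pinpoint(n,"wrist")[:2]])
E
```

```text
t: 5.53
eef_pos: [0.4651, -0.0598, 0.3534]
tool_rot: [0.0, 0.956, 0.293, 0.001]
contact_force: [-0.7, -0.6, -0.6]
gripper_width: 0.703
grasp_force: 0.0
t: 6.53
eef_pos: [0.491, -0.1998, 0.3529]
tool_rot: [0.0, 0.718, 0.696, -0.0]
contact_force: [0.8, 0.8, 0.1]
gripper_width: 0.701
grasp_force: 0.0
t: 7.2
eef_pos: [0.5255, -0.3971, 0.2464]
tool_rot: [-0.004, 0.72, 0.694, -0.001]
contact_force: [-0.5, 1.9, -0.3]
gripper_width: 0.701
grasp_force: 0.0
t 7.20 grasp [ 0.5244 -0.3965  0.0914] tooly -2.05 tilt [-0.0073  0.0036] | yaw -0.25 shift xyz [-0.0077  0.0073  0.0684] F [-0.5  1.9 -0.3] gw 0.701 0.0
knob 145 ((464.4461669921875, -57.679893493652344), (18.400320053100586, 20.103496551513672), 0.6495726704597473)
deck 3572 ((455.1717224121094, 25.635299682617188), (112.12263488769531, 210.2177276611328), 6.813089847564697)
slicing_insert_grip [(0.8, array([331., 281.]), array([ 0.5315, -0.4049,  0.023 ]))]
grating_insert_grip [(0.72, array([201.,  20.]), array([ 0.4663, -0.2549,  0.023 ]))]
```

View pics/w2.png

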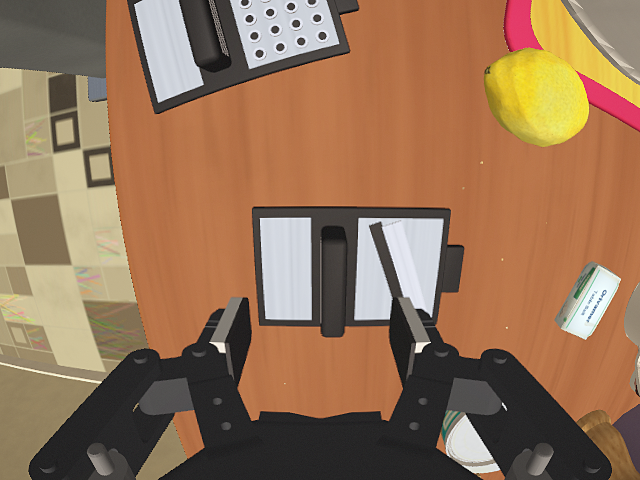

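The wrist view shows the rib at (331,281), vertical between the fingers. The blade runs from (375,225) to (430,300), on the tongue side. I'll narrow the jaw to stay clear of it.

```bash
python3 -m pendant '[[0.034,-0.0077,0.0073,0,-0.25],[0.034,0,0,0,0],[0.034,0,0,0.02,0],[0.034,0,0,0.02,0],[0.034,0,0,0.013,0],[0.034,0,0,0.007,0],[0.034,0,0,0,0],[0.034,0,0,0,0]]' 60
python3 -c "from h import *;togo(.5315,-.4047,-1.8,.031)"
```

```text
t: 8.07
eef_pos: [0.5356, -0.4029, 0.1922]
tool_rot: [0.0, 0.717, 0.698, 0.0]
contact_force: [-0.3, -0.2, -0.0]
gripper_width: 0.398
grasp_force: 0.0
t 8.07 grasp [ 0.5357 -0.4029  0.0372] tooly -1.54 tilt [ 0.0005 -0.0002] | yaw 0.26 shift xyz [-0.0019 -0.0041  0.0062] F [-0.3 -0.2 -0. ] gw 0.398 0.0
```

```bash
python3 -m pendant '[[0.034,-0.0019,-0.004,0,0],[0.034,0,0,0.006,0],[0.034,0,0,0,0],[0.0,0,0,0,0],[0.0,0,0,0,0],[0.0,0,0,0,0],[0.0,0,0,0,0],[0.0,0,0,0,0]]' 60
python3 -c "from h import *;togo(.5315,-.4047,-1.8,.031)"
```

```text
t: 8.73
eef_pos: [0.5315, -0.4049, 0.186]
tool_rot: [0.0, 0.717, 0.697, 0.0]
contact_force: [-1.1, -0.0, 3.7]
gripper_width: 0.152
grasp_force: 59.3
t 8.73 grasp [ 0.5316 -0.405   0.031 ] tooly -1.55 tilt [ 0.0006 -0.0003] | yaw 0.25 shift xyz [ 0.0003 -0.0001  0.    ] F [-1.1 -0.   3.7] gw 0.152 59.3
```

```bash
python3 -m pendant '[[0,0,0,-0.01,0],[0,0,0,-0.02,0],[0,0,0,-0.035,0],[0,0,0,-0.035,0],[0,0,0,-0.03,-7],[0,0,0,0,-7],[0,0,0,0,-7],[0,0,0,0,-7],[0,0,0,0,-7],[0,0,0,0,-7],[0,0,0,0,-7],[0,0,0,0,-7]]'
python3 -m pendant '[[0,0,0,0,-7],[0,0,0,0,-7],[0,0,0,0,-7],[0,0,0,0,-7],[0,0,0,0,-7],[0,0,0,0,-7],[0,0,0,0,0],[0,0,0,0,0]]'
python3 -c "from h import *;togo(.4546,.0312,96.85,.16)"
```

```text
t: 9.73
eef_pos: [0.5309, -0.4047, 0.3158]
tool_rot: [-0.0, 0.302, 0.953, -0.0]
contact_force: [0.9, 0.2, -2.1]
gripper_width: 0.153
grasp_force: 58.7
t: 10.4
eef_pos: [0.5309, -0.405, 0.3156]
tool_rot: [-0.0, -0.054, 0.999, 0.0]
contact_force: [-0.2, -0.2, -2.0]
gripper_width: 0.151
grasp_force: 58.7
t 10.40 grasp [ 0.5308 -0.4049  0.1606] tooly 96.22 tilt [-0.0005  0.0005] | yaw -0.63 shift xyz [0.0237 0.4421 0.0006] F [-0.2 -0.2 -2. ] gw 0.151 58.7
```

```bash
python3 -m pendant '[[0,0.001,0.02,0,-0.6],[0,0.0021,0.0384,0,0],[0,0.0021,0.0384,0,0],[0,0.0021,0.0384,0,0],[0,0.0021,0.0384,0,0],[0,0.0021,0.0384,0,0],[0,0.0021,0.0384,0,0],[0,0.0021,0.0384,0,0],[0,0.0021,0.0384,0,0],[0,0.0021,0.0384,0,0],[0,0.0021,0.0384,0,0],[0,0.0021,0.0384,0,0]]'
python3 -m pendant '[[0,0,0,0.02,0],[0,0,0,0.01,0],[0,0,0,0,0],[0,0,0,0,0],[0,0,0,0,0]]'
cat > look.py <<'E'
from h import *
import sys
togo(.4546,.0312,96.85,.089)
m=bot.camera_model("wrist"); p,d=bot.read_camera("wrist"); cv2.imwrite(f"pics/{sys.argv[1]}.png",p)
for n,z in(("slicing_insert_grip",None),("slicer_seat",.081)):
    zz=z or bot.get_obs()['eef_pos'][2]-.155-.008
    print(n,[(round(r['score'],2),np.round(r['at']),onz("wrist",r['at'],zz,m).round(4)) for r in bot.pinpoint(n,"wrist")[:2]])
E
python3 look.py w3
```

```text
t: 11.4
eef_pos: [0.4526, 0.0329, 0.3161]
tool_rot: [0.0, -0.059, 0.998, -0.0]
contact_force: [0.2, 0.2, -2.1]
gripper_width: 0.151
grasp_force: 58.7
t: 11.82
eef_pos: [0.4537, 0.0303, 0.286]
tool_rot: [0.0, -0.06, 0.998, -0.0]
contact_force: [-0.5, -0.9, -2.2]
gripper_width: 0.15
grasp_force: 58.8
t 11.82 grasp [0.4538 0.0303 0.131 ] tooly 96.86 tilt [ 0.0002 -0.0003] | yaw 0.01 shift xyz [-0.0009  0.0008  0.042 ] F [-0.5 -0.9 -2.2] gw 0.15 58.8
slicing_insert_grip [(0.7, array([321., 321.]), array([0.4521, 0.0299, 0.1232]))]
slicer_seat [(0.74, array([153., 288.]), array([ 0.4702, -0.0622,  0.081 ]))]
```

View pics/w3.png

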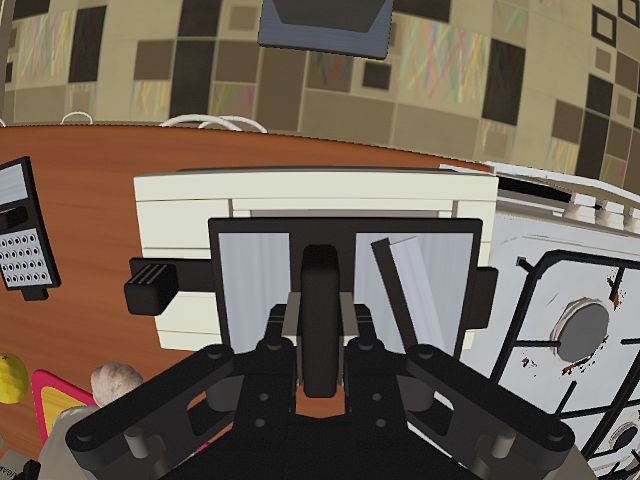

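The wrist view shows the insert held level over the slicer. Its tongue at (483,297) points to the notch and its near edge is at row 218. The lock is drawn back, at left (150,285). I'll check the lateral offset from the plate edges.

Run:
```python
from h import *
m=bot.camera_model("wrist"); b=np.radians(96.86); ty=np.array([np.cos(b),np.sin(b)]); tx=np.array([ty[1],-ty[0]])
g=np.array(bot.get_obs()['eef_pos'])[:2]; c=np.array([.4547,.0316]); 
def rel(px,z,o):
    q=(onz("wrist",px,z,m)[:2]-o)*1000; return np.round([q@tx,q@ty],1)
im=cv2.imread("pics/w3.png"); G=cv2.cvtColor(im,6).astype(int)
# plate -x edge rows: outermost dark onset scanning columns
for u in(225,260,400,440,470):
    col=G[205:235,u]; r=205+np.argmin(np.diff(col)); print("edge",u,r,rel((u,r+.5),.108,g))
for v in(235,260,330): 
    row=G[v,195:235]; l=195+np.argmin(np.diff(row)); row=G[v,455:500]; rr=455+np.argmax(np.diff(row)); print("ends",v,l,rr,rel((l+.5,v),.108,g),rel((rr+.5,v),.108,g))
for u in(260,300,340,380,420): print("pocket col",u,G[180:222,u][::2])
for v in(190,204,210): print("row",v,rel((232,v),.066,c),rel((452,v),.066,c))
```

```text
edge 225 217 [-41.3 -40.4]
edge 260 216 [-41.6 -25.4]
edge 400 209 [-44.7  32.4]
edge 440 217 [-41.5  50.2]
edge 470 217 [-41.7  64.2]
ends 235 208 480 [-33.6 -48.4] [-33.8  70.4]
ends 260 218 477 [-22.2 -44.9] [-21.9  70.7]
ends 330 219 465 [ 13.7 -48.4] [15.1 70.9]
pocket col 260 [216 216 216 215 217 216 216 216 215 184 217 216 217 216 216 129 136 138
 118  13  33]
pocket col 300 [217 216 217 216 216 216 216 216 215 200 217 217 217 217 210 131 137 139
 107  20  37]
pocket col 340 [217 215 216 217 216 216 216 216 214 202 217 216 217 216 213 120 136 138
 106  12  39]
pocket col 380 [216 216 215 215 216 216 215 216 217 187 217 216 216 216 216 108 136 137
 115   8  36]
pocket col 420 [216 216 216 216 215 216 215 216 216 198 218 216 216 217 220  84 136 137
 125   2  36]
row 190 [-46.3 -47.8] [-47.   69.5]
row 204 [-38.7 -48.2] [-39.3  70.2]
row 210 [-35.4 -48.4] [-35.9  70.5]
```

```bash
python3 -m pendant '[[0,-0.0023,0.0012,0,0],[0,0,0,0.015,0],[0,0,0,0.012,0],[0,0,0,0.004,0],[0,0,0,0,0],[0,0,0,0,0]]'
python3 -m pendant '[[0,0,0,0.002,0],[0,0,0,0.002,0],[0,0,0,0,0],[0,0,0,0,0]]'
python3 -c "from h import *;togo(.4559,.0317,96.85,.089)"
```

```text
t: 12.47
eef_pos: [0.4557, 0.0329, 0.2549]
tool_rot: [0.0, -0.061, 0.998, 0.0]
contact_force: [1.3, -0.1, -2.1]
gripper_width: 0.151
grasp_force: 58.8
t: 12.8
eef_pos: [0.4555, 0.0328, 0.2508]
tool_rot: [0.0, -0.061, 0.998, -0.0]
contact_force: [-0.1, -0.4, -0.7]
gripper_width: 0.155
grasp_force: 58.8
t 12.80 grasp [0.4555 0.0327 0.0958] tooly 97.04 tilt [ 0.0003 -0.0001] | yaw 0.19 shift xyz [-0.0002 -0.0011  0.0068] F [-0.1 -0.4 -0.7] gw 0.155 58.8
```

```bash
python3 -m pendant '[[0,0,-0.001,0,0],[0,0,0,0.002,0],[0,0,0,0,0],[0,0,0,0,0]]'
python3 -c "from h import *;togo(.4559,.0317,96.85,.089)"
```

```text
t: 13.13
eef_pos: [0.4555, 0.0317, 0.2486]
tool_rot: [-0.0, -0.061, 0.998, -0.0]
contact_force: [-0.8, -0.4, -1.5]
gripper_width: 0.154
grasp_force: 58.8
t 13.13 grasp [0.4555 0.0317 0.0936] tooly 97.04 tilt [-0.0002 -0.    ] | yaw 0.19 shift xyz [-0.0004 -0.0001  0.0046] F [-0.8 -0.4 -1.5] gw 0.154 58.8
```

Underside at about 62.6 mm and force nearly free, so it is going in.

```bash
python3 -m pendant '[[0,0,0,0.002,0.2],[0,0,0,0.001,0],[0,0,0,0,0],[0,0,0,0,0]]'
python3 -m pendant '[[0,0,0,0.001,0],[0,0,0,0.001,0],[0,0,0,0,0],[0,0,0,0,0]]'
python3 -c "from h import *;togo(.4559,.0317,96.85,.089)"
```

```text
t: 13.47
eef_pos: [0.4555, 0.0318, 0.2456]
tool_rot: [-0.0, -0.06, 0.998, -0.0]
contact_force: [0.3, 0.1, -1.9]
gripper_width: 0.149
grasp_force: 58.8
t: 13.8
eef_pos: [0.4557, 0.0319, 0.2439]
tool_rot: [0.0, -0.06, 0.998, -0.0]
contact_force: [-1.8, -0.7, 5.1]
gripper_width: 0.152
grasp_force: 59.8
t 13.80 grasp [0.4557 0.0318 0.0889] tooly 96.85 tilt [ 0.0003 -0.0004] | yaw -0.00 shift xyz [-0.0002 -0.0001 -0.0001] F [-1.8 -0.7  5.1] gw 0.152 59.8
```

```bash
python3 -m pendant '[[0.034,0,0,0,0],[0.034,0,0,0,0],[0.034,0,0,0,0],[0.034,0,0,-0.01,0],[0.034,0,0,-0.02,0],[0.06,0,0,-0.04,0],[0.06,0,-0.02,-0.03,0],[0.06,0,-0.03,0,0],[0.06,0.001,-0.04,0,0],[0.06,0,0,0,0],[0.06,0,0,0,0],[0.06,0,0,0,0]]'
python3 - <<'E'
from h import *
togo(.4655,-.0585,96.85,.097)
c="top"; m=bot.camera_model(c);p,d=bot.read_camera(c);K=np.array(m["intrinsics"]);R=np.array(m["R"]);t=np.array(m["t"])
q,_=bot.read_camera("scene")
a=cv2.resize(p[215:320,110:270],(640,420)); cv2.imwrite("pics/p4.png",cv2.resize(q[230:430,130:330],(560,560)))
w,_=bot.read_camera("wrist"); cv2.imwrite("pics/w4.png",w)
E
```

```text
t: 14.8
eef_pos: [0.4652, -0.0575, 0.344]
tool_rot: [0.0, -0.059, 0.998, 0.0]
contact_force: [0.1, 0.5, 0.4]
gripper_width: 0.704
grasp_force: 0.0
t 14.80 grasp [ 0.4652 -0.0574  0.189 ] tooly 96.82 tilt [0.0002 0.0004] | yaw -0.03 shift xyz [-0.0002 -0.0011  0.092 ] F [0.1 0.5 0.4] gw 0.704 0.0
```

View pics/w4.png

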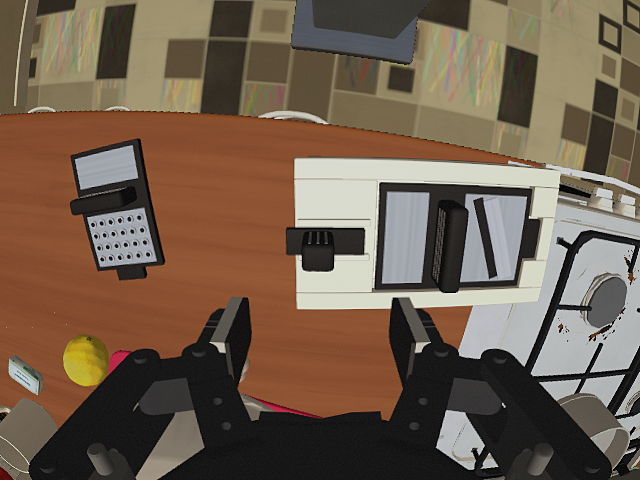

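View pics/p4.png

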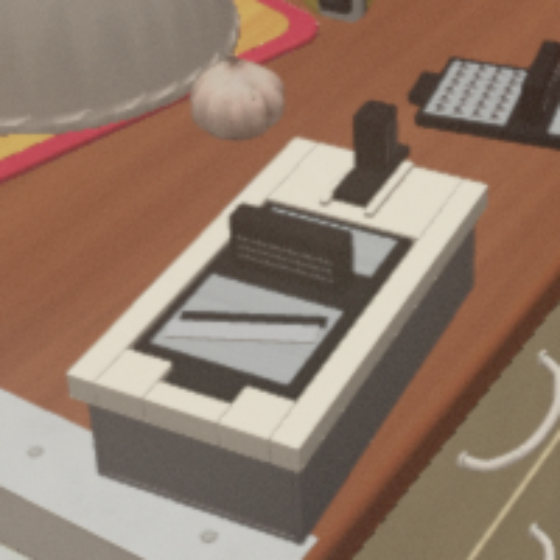

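The wrist and scene views both show the insert flush in the pocket, with its tongue in the notch at (530,240) in the wrist view. The lock is clear at (318,245). Next I grip the knob and push it home.

```bash
python3 -m pendant '[[0.06,0,-0.001,0.03,0],[0.06,0,0,0.03,0],[0.06,0,0,0.02,0],[0.06,0,0,0.01,0],[0.06,0,0,0,0],[0.0,0,0,0,0],[0.0,0,0,0,0],[0.0,0,0,0,0],[0.0,0,0,0,0],[0.0,0,0,0,0],[0.0,0,0,0,0]]' 30
python3 -m pendant '[[0,0,0.004,0,0],[0,0,0.004,0,0],[0,0,0.004,0,0],[0,0,0.004,0,0],[0,0,0.002,0,0],[0,0,0,0,0]]'
python3 -m pendant '[[0,0,0.002,0,0],[0,0,0.002,0,0],[0,0,0,0,0]]'
```

```text
t: 15.87
eef_pos: [0.466, -0.0579, 0.2551]
tool_rot: [0.001, -0.06, 0.998, 0.0]
contact_force: [-1.5, 2.4, 4.8]
gripper_width: 0.228
grasp_force: 30.6
t: 16.37
eef_pos: [0.4639, -0.0408, 0.2551]
tool_rot: [0.001, -0.06, 0.998, -0.001]
contact_force: [-1.1, -0.3, 7.1]
gripper_width: 0.227
grasp_force: 30.9
t: 16.62
eef_pos: [0.4636, -0.0374, 0.2551]
tool_rot: [0.001, -0.059, 0.998, -0.001]
contact_force: [-0.6, -2.2, 9.0]
gripper_width: 0.231
grasp_force: 31.1
```

```bash
python3 -m pendant '[[0,0,0.002,0,0],[0,0,0.002,0,0],[0,0,0,0,0]]'
python3 -m pendant '[[0,0,0.001,0,0],[0,0,0.001,0,0],[0,0,0,0,0]]'
```

```text
t: 16.87
eef_pos: [0.4636, -0.0364, 0.2551]
tool_rot: [0.001, -0.058, 0.998, -0.004]
contact_force: [1.4, -13.5, 7.6]
gripper_width: 0.231
grasp_force: 31.2
t: 17.12
eef_pos: [0.4635, -0.0359, 0.2551]
tool_rot: [0.001, -0.057, 0.998, -0.005]
contact_force: [2.6, -17.7, 7.4]
gripper_width: 0.228
grasp_force: 31.2
```

```bash
python3 -m pendant '[[0,0,-0.002,0,0],[0,0,-0.0015,0,0],[0.06,0,0,0,0],[0.06,0,0,0,0],[0.06,0,0,0,0],[0.06,0,0,0,0],[0.06,0,0,-0.015,0],[0.06,0,0,-0.03,0],[0.06,0,0,-0.035,0],[0.06,0,0,-0.02,0],[0.06,0,0,0,0],[0.06,0,0,0,0]]'
python3 - <<'E'
from h import *
togo(.463,-.038,96.85,.2)
w,_=bot.read_camera("wrist"); cv2.imwrite("pics/w5.png",w)
q,_=bot.read_camera("scene"); cv2.imwrite("pics/s5.png",cv2.resize(q[230:430,130:330],(560,560)))
m=bot.camera_model("wrist"); print([(r['score'],onz("wrist",r['at'],.09,m)) for r in bot.pinpoint("lock_knob","wrist")[:1]])
E
```

```text
t: 18.12
eef_pos: [0.4627, -0.0342, 0.3545]
tool_rot: [0.001, -0.06, 0.998, -0.0]
contact_force: [-0.7, -0.5, -0.9]
gripper_width: 0.699
grasp_force: 0.0
t 18.12 grasp [ 0.463  -0.0343  0.1995] tooly 96.85 tilt [ 0.0023 -0.0008] | yaw -0.00 shift xyz [ 0.0005 -0.0037 -0.0005] F [-0.7 -0.5 -0.9] gw 0.699 0.0
[(0.78, array([ 0.45989633, -0.03827636,  0.09      ]))]
```

View pics/w5.png

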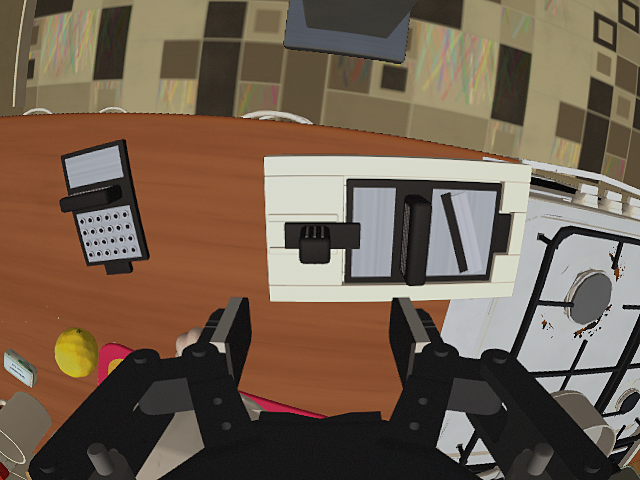

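View pics/s5.png

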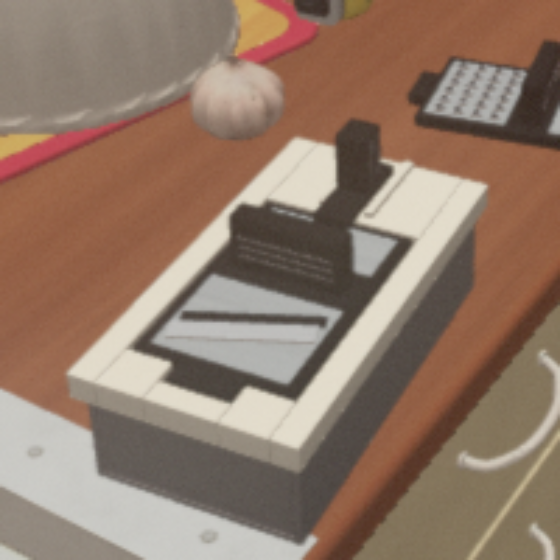

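The bar now reaches over the plate edge (wrist view, 345–360, 236). I'll move aside and check the lock travel from the top camera.

```bash
python3 -m pendant '[[0.06,0,-0.04,-0.02,0],[0.06,0,-0.04,0,0],[0.06,0,-0.04,0,0],[0.06,0,-0.04,0,0],[0.06,0,0,0,0],[0.06,0,0,0,0]]'
python3 - <<'E'
from h import *
c="top"; m=bot.camera_model(c);p,d=bot.read_camera(c);K=np.array(m["intrinsics"]);R=np.array(m["R"]);t=np.array(m["t"])
v,u=np.mgrid[:480,:640]
W=(np.stack([(u-K[0,2])/K[0,0]*d,(v-K[1,2])/K[1,1]*d,d],-1)-t)@R
s=(W[...,2]>.098)&(W[...,2]<.115)&(abs(W[...,0]-.46)<.05)&(abs(W[...,1]+.045)<.05)
print("knob",s.sum(),W[s].mean(0),cv2.minAreaRect((W[s][:,:2]*1000).astype(np.float32)))
E
```

```text
t: 18.77
eef_pos: [0.4807, -0.193, 0.3705]
tool_rot: [-0.001, -0.057, 0.998, 0.001]
contact_force: [0.2, 1.5, -0.1]
gripper_width: 0.702
grasp_force: 0.0
knob 130 [ 0.46243194 -0.03813205  0.10526722] ((462.4150390625, -37.75552749633789), (17.8619327545166, 19.922279357910156), 7.871394157409668)
```

The knob has travelled 20 mm, from −57.7 to −37.8, so the lock is home.

```bash
python3 -c "
from station import bot
print(bot.hand_in())"
```

```text
the job is handed in; nothing more can be done
None
```

The slicing insert is seated flat in the slicer with its tongue in the notch, the lock is fully home over its edge (20 mm of travel measured), and the grating insert was left where it lay; the job was handed in just after 18.8 s on the robot's clock, and no verdict was returned.

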